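# Ready and start the pattern cutter

### The arm

A 6-joint arm with a two-finger parallel gripper is mounted at the origin on the work surface. World frame = base frame: x ahead of the robot, y to its left, z up, the work surface at z = 0. Lengths are in m, angles in rad, forces in N, time in s.
With the tool pointing down it reaches from about 0.325 to 0.9 m from the base axis. Payload 6.1 kg.
Tool frame: the origin (TCP) lies at the very end of the fingers, on their centre line; the grasp point (between the pads) lies 19 mm behind it; z points along the fingers, y is the line along which they close (so a half turn about z gives the same grasp; the last joint's range is limited). The gripper opens to 85 mm and grips with 20 to 120 N. Pads are 22 mm wide; open, the fingers measure 114 mm over their backs; the gripper's body (76 mm by 85 mm) begins 54 mm behind the grasp point. The pads swing forward as they close: fully open they stand 13 mm farther back than shut.
Start: joints at [1.187, 0.22, 1.526, -0, 1.395, -0.126], TCP at [0.159, 0.604, 0.211] pointing down, gripper open.
Joint ranges: [-2.98, 2.98], [-0.91, 2.08], [0.09, 2.57], [-1.24, 4.39], [0.2, 2.65], [-2.68, 2.68]. Speed limits (rad/s): [2.57, 2.57, 3.01, 3.14, 3.14, 3.14].

### API

Orientations are given as a unit quaternion [w, x, y, z].
In Python, from bench import arm, cams gives the robot as it stands.
- The arm moves only by the tool carry_out, never from a script. Its argument "motion" is a list of rows, each a list of 5 numbers: the gripper command: -1 is fully open, 1 is shut, values between are in proportion, then the shift along the tool's x, y, z in mm, then the turn about the tool's z in rad. In form: [[fingers, dx, dy, dz, yaw], ...]. A call has 1 to 20 rows; each row shifts and turns the commanded pose from where the row before left it, along the tool's axes as they then stand; what a row does not reach is not made up. A row lasts 1/10 s, in which the tool goes at most 50 mm and 8.59 degrees, less where a joint would pass 70% of its speed; a pose out of reach is approached as far as the arm can. A call with a gripper value outside its range is refused whole. The fingers move at their own pace and stop on an object; "squeeze" is the grip in N (left out, the last holds). Time passes only in rows, so rows that do not move let the fingers close. It gives the time, the measured TCP pose, the force, the opening and the grip force at its end, in the units of the state.
- arm.sense(): the state, without advancing time (a new reading comes with each control period).
- cams.get_image(name): name is "side" or "top" or "wrist"; returns a dict with "color" (480x640x3 uint8, red, green, blue), "fovy" (degrees; the focal length in pixels is half the picture's height over the tangent of half this angle, whatever the lens; pixels are square), "cx", "cy" (the principal point, pixels), "position" and "rotation" of the camera in the world. Camera axes: x right, y down, z forward; pixel columns grow to the right and rows downward; lengths in m; the calibration is good to about 2 mm. A picture is of the moment at which its call begins. There is no depth.
- arm.sign_off(): hands the job in; it is judged then, once.
The state is a dict: "t": time; "joint_positions": joint angles; "joint_vel": joint speeds; "effort": joint torques, N m; "tcp_pos": TCP position; "tool_rot": TCP orientation; "force": force on the tool from outside, world axes, zero at the start; "torque": the same for the moment, N m; "grip_width": opening from 0.0 (shut) to 1.0 (fully open); "grip_force": force on a finger pad.
Only numpy, scipy, OpenCV 4.12 (cv2) and the standard library are available. Lean on these libraries where they do the work, as an engineer would, in place of code of your own. Each camera call takes 0.05 s, during which the arm holds its last target. There are 200 camera calls.

### The job

Set the pattern cutter going, only pressing and pushing: press the orange lock lever on its blade carriage fully down so the blade holder is clamped, push the clear cover fully shut, then press the blue load key fully in and let it come back, and after it the green start key, and move clear. Do not press the red stop key or the grey power key, press no key before the cover is shut, do not shove the carriage along its rails, and leave the things standing around where they are.

Things in the scene. Friction and masses are not known exactly. Their poses are not given: they have to be found in the camera images.
- cutter: white electronic pattern cutter, fixed, 190 mm deep (x) by 520 wide (y) by 150 high; origin: centre of its underside, on the table; x axis from its front (robot's side, where a mat sticks out 130 mm, 34 mm high) to its back. Flat end housings at y -260 to -150 (keys) and 160 to 260. Opening over the carriage: x from -83 (front wall, 128 mm high) to 56 (rear beam, 150 high)
- carriage_mid (a point): middle of the grey blade carriage (56 mm wide along the cutter's y), on the cutter's x = 0 and 90 mm high. It stands anywhere within 90 mm either side of the cutter's middle on rails along the cutter's y and resists being pushed along them with about 8 N
- lock_lever (a joint): orange lock lever on the carriage, a plate 48 long, 26 wide (along the cutter's y), 6 mm thick. In rad: 0 = raised, free end 0.7 rad above level; 0.7 = fully down, level. Hinge line along the cutter's y at the cutter's x = +2 mm, 118 mm high; the free end points to the cutter's front (-x) and swings down and forward. Takes 3 to 5 N at the pad and stays where it is left
- lever_pad (a point): point on the upper face of the lock lever, in the middle of its width, 38 mm from its hinge and 10 mm short of its free end: where to press. When locked it is 121 mm high
- cover (a joint): hinged cover, clear panel with white rim, 145 mm deep, 306 wide (along the cutter's y), 8 mm thick, with a lip on its front edge reaching 14 mm inwards. In rad: 0 = shut, 1.57 = upright, more = leaning back. Its front edge moves up and back as it opens. Stiff hinge: stays at any angle and takes 1 to 3 N at its front edge all the way until shut
- cover_hinge (a point): middle of the cover's hinge line, at the rear of the opening, 50 mm behind and 146 mm above the cutter's origin and 5 mm to its +y; the line runs along the cutter's y
- cover_edge (a point): middle of the cover's front edge on its outer face (145 mm from the hinge line, 4 mm outside its plane); outer face = upper face when shut, the rear face while it stands open. When shut, 150 mm high
- load_key (a joint): travel of the load key in m, 0 = out, 0.004 = fully pressed; springs back, fully pressed at 5 N
- load_key_top (a point): centre of the top face of the load key: round, blue, 24 mm across, two white chevrons, standing 6 mm above the end housing; pressed straight down
- start_key (a joint): travel of the start key in m, 0 = out, 0.004 = fully pressed; springs back, fully pressed at 5 N
- start_key_top (a point): centre of the top face of the start key: round, green, 28 mm across, white triangle, standing 6 mm above the end housing, the key nearest the front; pressed straight down
- stop_key (a joint): travel of the red stop key (not to be pressed) in m, 0 = out, 0.004 = fully pressed
- stop_key_top (a point): centre of the top face of the stop key: round, red, 24 mm across, white square, beside the load key at 48 mm between centres
- power_key (a joint): travel of the small grey power key (not to be pressed) in m, 0 = out, 0.004 = fully pressed
- power_key_top (a point): centre of the top face of the power key: round, grey, 15 mm across, behind the other keys
- spare_holder: loose yellow spare blade holder, 26 mm across and 48 mm high, standing on the left end housing; origin at the centre of its underside. Leave alone
- thread_cone: loose red thread cone on a black foot, 60 mm across and 107 mm high, standing on the table near the front of the cutter; origin at the centre of its underside. Leave alone
- button_jar: loose jar with steel cap, 64 mm across and 75 mm high, standing on the table near the front of the cutter; origin at the centre of its underside. Leave alone
- pattern_weight: loose aluminium pattern weight, plate 60 x 190 x 10 mm with a black ball knob, 51 mm high in all, lying on the table behind the cutter; origin at the centre of its underside. Leave alone

How it is judged:
On the way, in this order (a step that is already met when the one before it is completed fails the run):
1. the lock lever is pressed fully down while the cover is open (value of joint lock_lever above 0.62 rad and value of joint cover above 1.2 rad), for 0.1 s.
2. the cover is pushed fully shut (value of joint cover below 0.06 rad), for 0.1 s.
3. the load key is pressed fully in, the start key not (value of joint load_key above 0.003 m and value of joint start_key below 0.001 m), for 0.05 s.
4. the load key has come back and the start key is pressed fully in (value of joint start_key above 0.003 m and value of joint load_key below 0.001 m), for 0.05 s.
At the end, for the whole second after the job is handed in: lock lever down (joint above 0.62 rad), cover shut (below 0.06 rad), load and start keys sprung back (below 1 mm), and the spare holder, cone, jar and weight within 15 mm of where they stood and upright (value of joint lock_lever above 0.62 rad and value of joint cover below 0.06 rad and value of joint each of load_key, start_key below 0.001 m and distance of each of spare_holder, thread_cone, button_jar, pattern_weight from where it was at the start of the episode below 0.015 m and angle between each of spare_holder, thread_cone, button_jar's own z axis and vertical below 0.2 rad); the robot touches nothing.
It fails at once if the load or start key is pressed while the cover is not shut (value of joint any of load_key, start_key above 0.0025 m and value of joint cover above 0.1 rad).
It fails at once if the stop or power key is pressed (value of joint any of stop_key, power_key above 0.0025 m).
It fails at once if the carriage is shoved more than 15 mm along its rails (distance of carriage_mid from where it was at the start of the episode above 0.015 m).
It fails at once if a bystander is moved or lifted more than 15 mm (distance of any of spare_holder, thread_cone, button_jar, pattern_weight from where it was at the start of the episode above 0.015 m).
It also fails if it takes over 64 s, if anything falls off the work surface, if the arm or the gripper's body presses on something with over 40 N, if the wrist force passes 120 N, or if a joint passes its speed limit or range.

## Working session

There is one attempt and no reset: what is moved stays moved. The work goes in short steps, Python scripts to look and compute and a tool call to move; the robot and the scene stay as the last step left them, time stands still between calls to the robot, and variables do not carry over. Pictures are saved under pics/ and viewed, at most 10 in all, crops included, and the job is handed in when it is done.

Besides the shell and the picture viewer there is one more tool, called after "Emit:" as name(argument=value, ...) on one line, values as JSON. carry_out: Moves the arm, as the interface text tells. Its arguments: {"type":"object","properties":{"motion":{"type":"array","items":{"type":"array","items":{"type":"number"}}},"squeeze":{"type":"number"}},"required":["motion"]}

```bash
mkdir -p pics; ls
python3 - <<'E'
from bench import arm,cams
import cv2,numpy as np
s=arm.sense();print({k:np.round(v,3).tolist() for k,v in s.items()})
for n in("side","top","wrist"):
    d=cams.get_image(n);cv2.imwrite(f"pics/{n}0.png",d["color"][:,:,::-1])
    print(n,d["fovy"],d["cx"],d["cy"],np.round(d["position"],4).tolist(),np.round(d["rotation"],4).tolist())
E
```

```text
pics
{'t': 0.0, 'joint_positions': [1.187, 0.221, 1.528, -0.0, 1.395, -0.126], 'joint_vel': [-0.0, 0.0, -0.001, 0.0, -0.0, 0.001], 'effort': [-0.002, -49.688, -38.942, -0.0, 0.011, 0.0], 'tcp_pos': [0.159, 0.604, 0.21], 'tool_rot': [-0.0, 0.129, 0.992, -0.001], 'force': [-0.572, 0.597, 0.717], 'torque': [-0.042, -0.005, -0.043], 'grip_force': 0.0, 'grip_width': 0.999}
side 45.17707989433418 314.2088188079406 239.1446209754161 [0.3829, -0.6077, 0.7643] [-0.3948, 0.9084, -0.1259, 0.0554]
top 51.271836333149565 330.9508046047259 241.762412109817 [0.418, 0.0543, 1.0566] [-0.0335, 0.7071, -0.7041, 0.0559]
wrist 67.01215939200624 318.47550722115636 238.36257426562432 [0.0944, 0.6218, 0.3725] [0.1075, 0.7847, 0.6049, 0.0817]
```

View pics/top0.png

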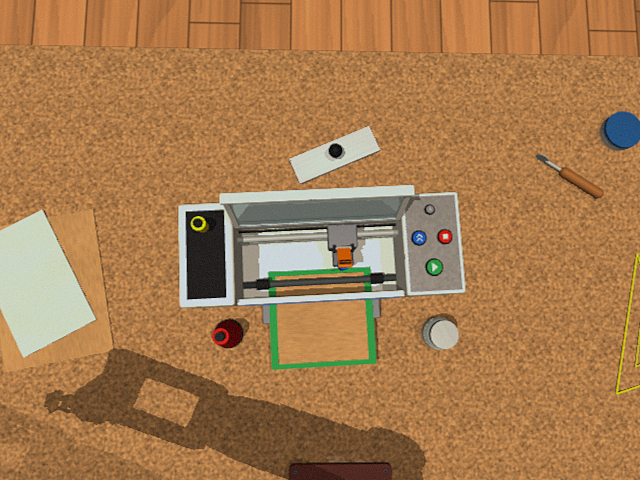

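View pics/side0.png

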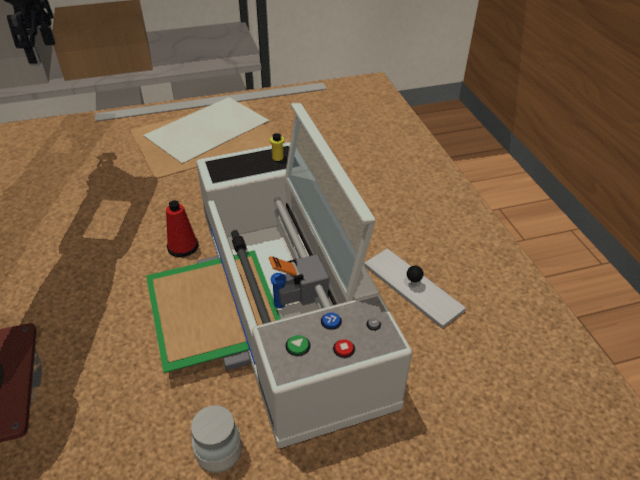

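```bash
cat > h.py <<'E'
import cv2,numpy as np
from scipy.spatial.transform import Rotation as R
def rays(d,uv):
    f=240/np.tan(np.radians(d["fovy"])/2);uv=np.atleast_2d(uv).astype(float)
    v=np.c_[(uv[:,0]-d["cx"])/f,(uv[:,1]-d["cy"])/f,np.ones(len(uv))]
    r=np.asarray(d["rotation"]); M=r if r.shape==(3,3) else R.from_quat(r,scalar_first=True).as_matrix()
    return np.asarray(d["position"]),v@M.T
def plane(d,uv,z):
    p,v=rays(d,uv);return p+v*((z-p[2])/v[:,2:])
def tri(ds,uvs):
    A=np.zeros((3,3));b=np.zeros(3);L=[]
    for d,uv in zip(ds,uvs):
        p,v=rays(d,uv);v=v[0]/np.linalg.norm(v[0]);P=np.eye(3)-np.outer(v,v);A+=P;b+=P@p;L.append((p,P))
    x=np.linalg.solve(A,b);return x,max(np.linalg.norm(P@(x-p)) for p,P in L)
def blob(img,lo,hi,box):
    x0,y0,x1,y1=box;h=cv2.cvtColor(img[y0:y1,x0:x1],cv2.COLOR_RGB2HSV)
    m=cv2.inRange(h,np.array(lo),np.array(hi))
    n,l,s,c=cv2.connectedComponentsWithStats(m);i=1+np.argmax(s[1:,4])
    pts=np.vstack(cv2.findContours((l==i).astype(np.uint8),cv2.RETR_EXTERNAL,cv2.CHAIN_APPROX_NONE)[0])
    e=cv2.fitEllipse(pts);return np.array(e[0])+[x0,y0],e[1],s[i,4],pts[:,0]+[x0,y0]
E
python3 - <<'E'
from h import *;from bench import cams
T=cams.get_image("top");S=cams.get_image("side")
Q={"blue":((100,120,60),(125,255,255),(405,225,428,250),(320,308,345,332)),
"red":((0,150,80),(6,255,255),(434,225,458,250),(330,335,360,360)),
"green":((50,120,40),(80,255,255),(420,255,448,280),(282,330,315,358)),
"orange":((7,180,100),(16,255,255),(330,245,358,270),(265,252,302,280))}
for k,(lo,hi,bt,bs) in Q.items():
    a=blob(T["color"],lo,hi,bt);b=blob(S["color"],lo,hi,bs)
    x,e=tri([T,S],[a[0],b[0]]);print(k,a[0].round(1),np.round(a[1],1),a[2],b[0].round(1),np.round(b[1],1),b[2],x.round(4),round(e,4))
print(plane(T,[[430,209.5]],.15))
for n,d,b in(("top",T,(400,180,470,300)),("top",T,(320,210,370,275)),("side",S,(250,90,400,340))):
    x0,y0,x1,y1=b
for i,(d,b) in enumerate(((T,(170,180,470,310)),(S,(190,100,420,400)))):
    x0,y0,x1,y1=b;c=d["color"][y0:y1,x0:x1,::-1];f=2.65 if i==0 else 2
    cv2.imwrite(f"pics/c{i}.png",cv2.resize(c,None,fx=f,fy=f,interpolation=cv2.INTER_CUBIC))
E
```

```text
blue [419.  237.4] [12.4 12.9] 114 [330.6 319.7] [14.2 17.3] 164 [ 0.5413 -0.136   0.1515] 0.001
red [444.9 236.1] [12.  12.7] 111 [343.6 347.1] [14.8 17.6] 172 [ 0.5442 -0.184   0.1518] 0.0008
green [434.1 266.7] [14.5 15.2] 155 [297.4 344.6] [17.7 21.2] 249 [ 0.4878 -0.1631  0.1507] 0.0009
orange [344.  256.5] [14.2 19.5] 200 [283.4 265.8] [10.2 28.2] 220 [0.5076 0.0006 0.1306] 0.0007
[[ 0.59497617 -0.15814095  0.15      ]]
```

View pics/c0.png

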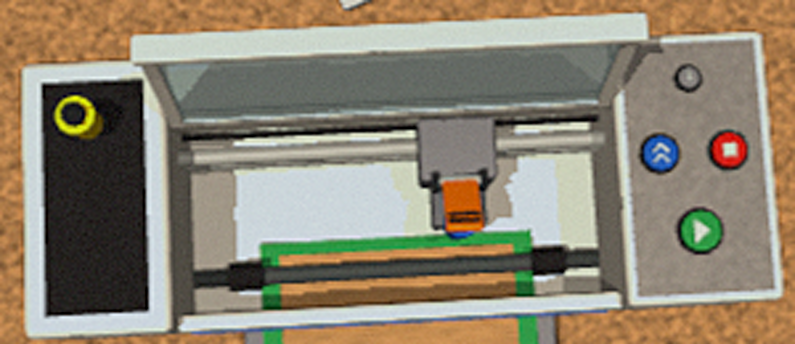

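View pics/c1.png

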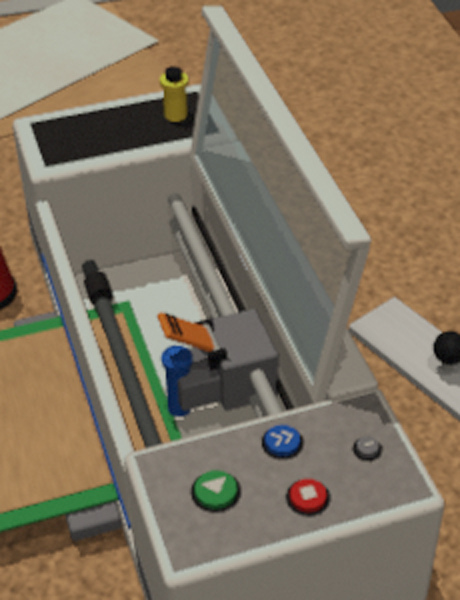

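Views: cover stands open, keys on the cutter's −y end (blue top-px (419,237), red (445,236), green (434,267)), the lever's orange plate at (344,256) is raised, and the cover's rim runs along rows ~185–200. Next: cutter yaw, lever centre line and cover edge.

Run:
```python
from h import *;from bench import cams
T=cams.get_image("top");S=cams.get_image("side")
c0=lambda p:np.array(p)/2.65+[170,180]; c1=lambda p:np.array(p)/2+[190,100]
# housing outer corners at ~.146: FL(left front), FR, BR, BL
C=plane(T,[c0(p) for p in((28,337),(782,298),(762,33),(22,66))],.146)
print(C.round(4),np.linalg.norm(C[0]-C[1]),np.linalg.norm(C[1]-C[2]))
ey=C[0]-C[1]+C[3]-C[2];yaw=np.arctan2(-ey[0],ey[1]);o=C.mean(0);o[2]=0;print("origin",o,"yaw",yaw)
ex=np.array([np.cos(yaw),np.sin(yaw),0]);ey=np.array([-ex[1],ex[0],0])
loc=lambda p:np.array([(p-o)@ex,(p-o)@ey,p[2]]).round(4)
for n,p in(("blue",[.5413,-.136,.1515]),("red",[.5442,-.184,.1518]),("green",[.4878,-.1631,.1507]),("lever",[.5076,.0006,.1306])):print(n,loc(np.array(p)))
# cover top edge rear corners (top view / side view)
for n,a,b in(("coverR",(647,14),(367,238)),("coverL",(131,38),(222,8))):
    x,e=tri([T,S],[c0(a),c1(b)]);print(n,x.round(4),loc(x),round(e,4))
```

```text
[[ 0.4143  0.2944  0.146 ]
 [ 0.4421 -0.2202  0.146 ]
 [ 0.6287 -0.2118  0.146 ]
 [ 0.6004  0.306   0.146 ]] 0.5153532653137978 0.1867944066425757
origin [0.52137535 0.04210344 0.        ] yaw 0.054243788505764876
blue [ 0.0102 -0.1789  0.1515]
red [ 0.0105 -0.227   0.1518]
green [-0.0447 -0.2031  0.1507]
lever [-0.016  -0.0407  0.1306]
coverR [ 0.6056 -0.1012  0.2881] [ 0.0763 -0.1477  0.2881] 0.0011
coverL [0.5907 0.2048 0.2834] [0.0781 0.1587 0.2834] 0.0004
```

Emit:
carry_out(motion=[[1,0,0,-15,-0.105],[1,0,0,-15,-0.105],[1,0,0,-15,-0.103],[1,-18,-38.8,-1,0],[1,-18.6,-38.8,0,0],[1,-18.6,-38.8,0,0],[1,-18.6,-38.8,0,0],[1,-18.6,-38.8,0,0],[1,-18.6,-38.8,0,0],[1,-18.6,-38.8,0,0],[1,-18.6,-38.8,0,0],[1,-18.6,-38.8,0,0],[1,-18.6,-38.8,0,0],[1,-18.6,-38.8,0,0],[1,-18.6,-38.8,0,0],[1,-18.6,-38.8,0,0],[1,-18.6,-38.8,0,0],[1,-18.6,-38.8,0,0],[1,-18.6,-38.8,0,0],[1,0,0,0,0]])

```text
t: 2.35
tcp_pos: [0.4917, -0.0034, 0.2569]
tool_rot: [0.0, -0.025, 1.0, -0.001]
force: [-0.5, 1.0, -0.1]
grip_width: -0.001
grip_force: 0.0
```

```bash
cat >> h.py <<'E'
o=np.array([.5214,.0421,0]);yaw=.0542
ex=np.array([np.cos(yaw),np.sin(yaw),0]);ey=np.array([-ex[1],ex[0],0])
loc=lambda p:np.array([(p-o)@ex,(p-o)@ey,p[2]]).round(4)
E
python3 - <<'E'
from h import *;from bench import cams,arm
W=cams.get_image("wrist");cv2.imwrite("pics/w1.png",W["color"][:,:,::-1])
print(loc(np.array(arm.sense()["tcp_pos"])))
a=blob(W["color"],(7,170,90),(17,255,255),(0,0,640,480));print(a[:3]);print(loc(plane(W,a[0],.134)[0]))
E
```

```text
[-0.0331 -0.0416  0.2567]
(array([320.40075684, 239.40016174]), (35.34665298461914, 42.085296630859375), np.int32(982))
[-0.019 -0.042  0.134]
```

View pics/w1.png

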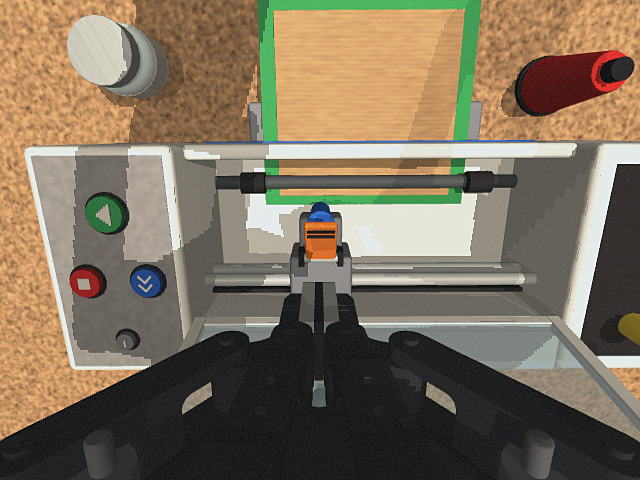

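The picture shows the lever (320,239) centred under the fingers; y error under 1 mm. Pressing down.

Emit:
carry_out(motion=[[1,0,0,30,0],[1,0,0,30,0],[1,0,0,30,0],[1,0,0,10,0],[1,0,0,6,0],[1,0,0,6,0],[1,0,0,6,0],[1,0,0,6,0],[1,0,0,6,0],[1,0,0,5,0],[1,0,0,3,0],[1,0,0,0,0],[1,0,0,0,0]])

```text
t: 3.7
tcp_pos: [0.4905, 0.0008, 0.1191]
tool_rot: [0.0, -0.028, 1.0, -0.0]
force: [0.6, 0.4, -0.2]
grip_width: 0.0
grip_force: 0.0
```

Emit:
carry_out(motion=[[1,0,0,2,0],[1,0,0,0,0]])

```text
t: 3.9
tcp_pos: [0.4906, 0.0008, 0.1172]
tool_rot: [0.001, -0.028, 1.0, -0.0]
force: [0.2, -0.3, 1.3]
grip_width: -0.001
grip_force: 0.7
```

Run:
```python
from h import *;from bench import cams,arm
s=arm.sense();print(s["force"],s["tcp_pos"])
W=cams.get_image("wrist")["color"][150:350,200:440,::-1];S=cams.get_image("side")["color"][180:380,190:430,::-1]
cv2.imwrite("pics/w2.png",cv2.resize(np.hstack([W,S]),(800,334)))
```

```text
[ 0.24778537 -0.30715879  1.28078662] [0.49061613 0.00076574 0.11721723]
```

View pics/w2.png

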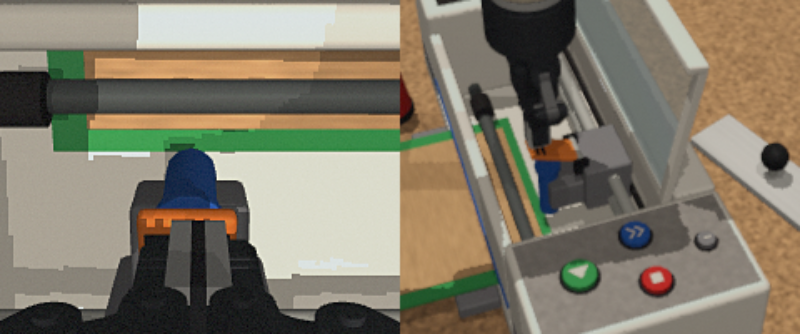

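The lever is under the tip and near level, but there's little force yet; pressing on until a firm stop.

Emit:
carry_out(motion=[[1,0,0,2,0],[1,0,0,2,0],[1,0,0,0,0],[1,0,0,0,0]])

```text
t: 4.4
tcp_pos: [0.49, 0.0009, 0.1127]
tool_rot: [-0.0, -0.028, 1.0, 0.0]
force: [-0.2, -0.3, 0.6]
grip_width: -0.004
grip_force: 0.4
```

Run:
```python
from h import *;from bench import cams,arm
W=cams.get_image("wrist")["color"][220:310,260:380,::-1];S=cams.get_image("side")["color"][220:310,240:360,::-1]
cv2.imwrite("pics/w3.png",cv2.resize(np.hstack([W,S]),(800,300),interpolation=cv2.INTER_CUBIC))
W=cams.get_image("wrist");S=cams.get_image("side")
for d,b in((W,(200,150,440,350)),(S,(240,220,360,310))):
    a=blob(d["color"],(7,170,60),(17,255,255),b);p=a[3];print(a[2],p.min(0),p.max(0),a[0])
    print(loc(plane(d,a[0],.121)[0]))
```

```text
713 [282 274] [341 302] [310.70066071 288.25184631]
[-0.034  -0.0426  0.121 ]
243 [266 263] [295 277] [283.3730545  270.86650085]
[-0.0175 -0.0419  0.121 ]
```

View pics/w3.png

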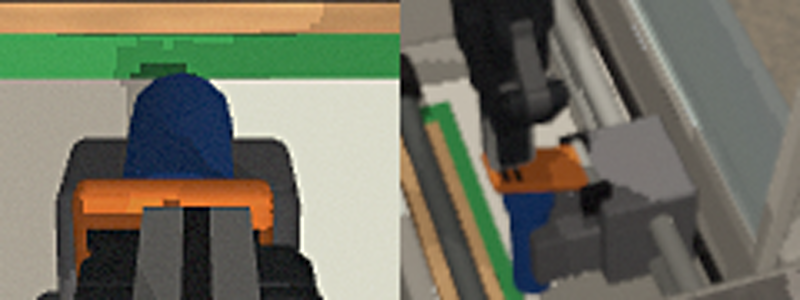

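Run:
```python
from h import *;from bench import cams,arm
W=cams.get_image("wrist");S=cams.get_image("side")
print(tri([W,S],[(282.5,275),(269.,277)]),tri([W,S],[(341.5,275),(265,268)]))
x,_=tri([W,S],[(282.5,275),(269.,277)]);print(loc(x))
for th in(.5,.6,.65,.7,.75,.8):
    e=.7-th
    for n,t in(("lo",-3),("up",3)):
        q=np.array([2-48*np.cos(e)+t*np.sin(e),-41.5,118+48*np.sin(e)+t*np.cos(e)])/1e3
        w=o+q[0]*ex+q[1]*ey;w[2]=q[2]
        r=[]
        for d in(W,S):
            M=R.from_quat(d["rotation"],scalar_first=True).as_matrix();c=M.T@(w-d["position"]);f=240/np.tan(np.radians(d["fovy"])/2)
            r.append((c[:2]/c[2]*f+[d["cx"],d["cy"]]).round(1))
        print(th,n,r)
print(arm.sense()["tcp_pos"],arm.sense()["force"])
```

```text
(array([ 0.48082752, -0.0146989 ,  0.12889452]), np.float64(4.14951248927936e-05)) (array([0.48059045, 0.01093585, 0.12368726]), np.float64(0.0008487743436184942))
[-0.0436 -0.0545  0.1289]
0.5 lo [array([312.8, 267. ]), array([265.6, 273.3])]
0.5 up [array([312.6, 274.4]), array([266.1, 270.5])]
0.6 lo [array([313. , 262.5]), array([265.5, 275.6])]
0.6 up [array([312.8, 268.3]), array([265.6, 272.8])]
0.65 lo [array([313. , 260.7]), array([265.6, 276.6])]
0.65 up [array([312.9, 265.8]), array([265.5, 273.9])]
0.7 lo [array([313.1, 259.2]), array([265.7, 277.7])]
0.7 up [array([312.9, 263.5]), array([265.5, 275. ])]
0.75 lo [array([313.2, 258. ]), array([265.9, 278.7])]
0.75 up [array([313. , 261.6]), array([265.5, 276.1])]
0.8 lo [array([313.3, 257.1]), array([266.2, 279.7])]
0.8 up [array([313.1, 259.9]), array([265.6, 277.2])]
[0.49005027 0.00094005 0.1128188 ] [ 0.10625825 -0.42769985 -0.61572264]
```

Run:
```python
from h import *;from bench import cams,arm
W=cams.get_image("wrist");S=cams.get_image("side");t=np.array(arm.sense()["tcp_pos"])
def pr(d,w):
    M=R.from_quat(d["rotation"],scalar_first=True).as_matrix();c=M.T@(w-d["position"]);f=240/np.tan(np.radians(d["fovy"])/2)
    return (c[:2]/c[2]*f+[d["cx"],d["cy"]]).round(1)
for dz in(0,.01,.02):
  for dx in(-.011,0,.011):
    for dy in(-.014,.014):
      w=t+dx*ex+dy*ey+[0,0,dz];print(dz,dx,dy,pr(W,w),pr(S,w))
p,v=rays(W,[(310,275)]);print("cam loc",loc(p))
for n,c in(("wrist",W),("side",S)):
    g=c["color"];print(n)
wc=W["color"][225:330,312:316].mean(1).round();print([(225+i*4,wc[i*4].astype(int).tolist()) for i in range(26)])
```

```text
0 -0.011 -0.014 [288.  260.7] [268.8 283.8]
0 -0.011 0.014 [347.2 260.8] [264.  271.3]
0 0 -0.014 [288.5 282.3] [275.7 282.1]
0 0 0.014 [346.7 282.4] [270.7 269.6]
0 0.011 -0.014 [289.  303.3] [282.6 280.4]
0 0.011 0.014 [346.2 303.3] [277.5 268. ]
0.01 -0.011 -0.014 [286.2 268. ] [268.4 279.3]
0.01 -0.011 0.014 [348.9 268.1] [263.6 266.8]
0.01 0 -0.014 [286.7 290.8] [275.4 277.6]
0.01 0 0.014 [348.3 290.9] [270.4 265.2]
0.01 0.011 -0.014 [287.3 312.8] [282.4 275.9]
0.01 0.011 0.014 [347.8 312.8] [277.2 263.5]
0.02 -0.011 -0.014 [284.2 276.3] [268.1 274.8]
0.02 -0.011 0.014 [350.9 276.3] [263.2 262.3]
0.02 0 -0.014 [284.8 300.3] [275.1 273.1]
0.02 0 0.014 [350.2 300.4] [270.1 260.6]
0.02 0.011 -0.014 [285.4 323.5] [282.1 271.4]
0.02 0.011 0.014 [349.6 323.5] [277. 259.]
cam loc [-0.1006 -0.0391  0.2753]
wrist
side
[(225, [214, 161, 108]), (229, [224, 156, 105]), (233, [55, 137, 71]), (237, [54, 141, 73]), (241, [28, 67, 50]), (245, [22, 44, 79]), (249, [23, 43, 80]), (253, [20, 43, 79]), (257, [24, 46, 81]), (261, [19, 38, 67]), (265, [20, 38, 70]), (269, [21, 39, 68]), (273, [69, 47, 52]), (277, [202, 101, 40]), (281, [185, 95, 42]), (285, [70, 70, 67]), (289, [70, 70, 66]), (293, [68, 66, 67]), (297, [68, 68, 63]), (301, [64, 64, 61]), (305, [64, 64, 61]), (309, [57, 58, 55]), (313, [50, 52, 49]), (317, [54, 52, 51]), (321, [48, 49, 48]), (325, [67, 66, 63])]
```

Emit:
carry_out(motion=[[1,0,0,2,0],[1,0,0,2,0],[1,0,0,0,0]])

```text
t: 5.1
tcp_pos: [0.4901, 0.0009, 0.1088]
tool_rot: [-0.0, -0.028, 1.0, -0.0]
force: [-0.6, -0.3, 1.2]
grip_width: 0.0
grip_force: 0.6
```

```bash
cat > lv.py <<'E'
from h import *;from bench import cams,arm
s=arm.sense();print(loc(s["tcp_pos"]),s["force"].__repr__() if 0 else np.round(s["force"],1),np.round(s["effort"],1))
for n,b in(("wrist",(200,150,440,350)),("side",(240,220,360,310))):
    d=cams.get_image(n);a=blob(d["color"],(7,170,60),(17,255,255),b);p=a[3];print(a[2],p.min(0),p.max(0))
E
python3 lv.py
```

```text
[-0.0335 -0.0395  0.1088] [-0.6 -0.3  1.2] [  0.1 -34.8 -35.2   0.1  -0.3   0. ]
799 [282 272] [341 302]
250 [264 264] [295 278]
```

Emit:
carry_out(motion=[[1,0,0,2,0],[1,0,0,2,0],[1,0,0,2,0],[1,0,0,0,0]])

```text
t: 5.6
tcp_pos: [0.49, 0.0009, 0.1026]
tool_rot: [-0.0, -0.028, 1.0, 0.0]
force: [0.2, -0.9, 0.6]
grip_width: -0.001
grip_force: 0.1
```

```bash
python3 lv.py
```

```text
[-0.0336 -0.0395  0.1026] [ 0.2 -0.9  0.6] [  0.  -35.5 -35.3   0.   -0.1   0. ]
857 [282 271] [341 304]
255 [264 264] [295 281]
```

Emit:
carry_out(motion=[[1,0,0,2,0],[1,0,0,1,0],[1,0,0,0,0]])

```text
t: 6.0
tcp_pos: [0.4902, 0.0009, 0.1005]
tool_rot: [0.0, -0.028, 1.0, -0.0]
force: [-3.5, 0.4, 5.8]
grip_width: 0.001
grip_force: 3.1
```

```bash
python3 lv.py
python3 - <<'E'
from h import *;from bench import cams,arm
S=cams.get_image("side")["color"][130:310,220:380,::-1];W=cams.get_image("wrist")["color"][200:380,240:400,::-1]
cv2.imwrite("pics/w4.png",cv2.resize(np.hstack([W,S]),(800,450),interpolation=cv2.INTER_CUBIC))
E
```

```text
[-0.0334 -0.0395  0.1005] [-3.5  0.4  5.8] [ -0.1 -33.3 -34.3   0.1  -1.    0. ]
898 [282 270] [341 305]
253 [264 264] [295 282]
```

View pics/w4.png

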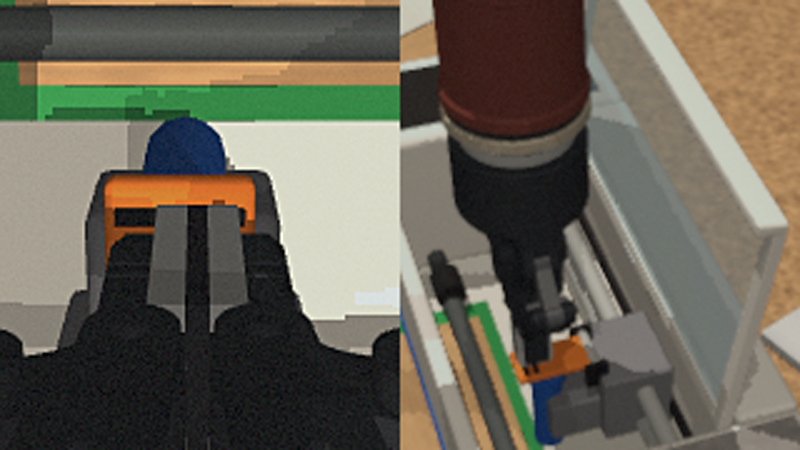

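Emit:
carry_out(motion=[[1,0,0,1.5,0],[1,0,0,0,0],[1,0,0,0,0]])

```text
t: 6.5
tcp_pos: [0.4903, 0.0008, 0.1002]
tool_rot: [0.0, -0.028, 1.0, -0.0]
force: [-7.8, 0.6, 15.2]
grip_width: -0.0
grip_force: 7.5
```

```bash
python3 lv.py
python3 - <<'E'
from h import *;from bench import cams,arm
W=cams.get_image("wrist");S=cams.get_image("side")
for th in(.5,.6,.65,.7,.75):
    e=.7-th;q=np.array([2-48*np.cos(e)-3*np.sin(e),-41.5-13,118+48*np.sin(e)-3*np.cos(e)])/1e3
    w=o+q[0]*ex+q[1]*ey;w[2]=q[2];r=[]
    for d in(W,S):
        M=R.from_quat(d["rotation"],scalar_first=True).as_matrix();c=M.T@(w-d["position"]);f=240/np.tan(np.radians(d["fovy"])/2)
        r.append((c[:2]/c[2]*f+[d["cx"],d["cy"]]).round(1))
    print(th,r)
E
```

```text
[-0.0333 -0.0395  0.1002] [-7.8  0.6 15.2] [ -0.3 -29.9 -32.7   0.2  -2.5   0. ]
911 [282 270] [341 306]
252 [264 264] [295 282]
0.5 [array([280.7, 277. ]), array([267.9, 279.2])]
0.6 [array([281.8, 271.8]), array([267.8, 281.5])]
0.65 [array([282.3, 269.8]), array([267.8, 282.6])]
0.7 [array([282.9, 268. ]), array([268. , 283.6])]
0.75 [array([283.4, 266.6]), array([268.2, 284.6])]
```

Hard stop felt at 15 N with the lever level (image fit ≈ 0.65–0.7 rad), with the effective fingertip about 20 mm above the reported TCP. Now up and over, behind the cover.

Emit:
carry_out(motion=[[1,0,0,-10,0],[1,0,0,-40,0],[1,0,0,-40,0],[1,0,0,-40,0],[1,0,0,-40,0],[1,0,0,-40,0],[1,-35,10,0,0],[1,-35,10,0,0],[1,-35,10,0,0],[1,-35,10,0,0],[1,0,0,0,0]])

```text
t: 7.8
tcp_pos: [0.6301, 0.0498, 0.3056]
tool_rot: [-0.001, -0.028, 1.0, 0.0]
force: [-0.6, -0.6, -0.6]
grip_width: -0.001
grip_force: 0.0
```

Run:
```python
from h import *;from bench import cams,arm
print(loc(arm.sense()["tcp_pos"]),np.round(arm.sense()["force"],1))
S=cams.get_image("side");T=cams.get_image("top")
a=blob(S["color"],(7,170,60),(17,255,255),(240,220,360,310));p=a[3];print(a[2],p.min(0),p.max(0))
cv2.imwrite("pics/w5.png",cv2.resize(np.hstack([S["color"][60:360,190:440,::-1],T["color"][80:380,170:420,::-1]]),(800,480),interpolation=cv2.INTER_CUBIC))
```

```text
[0.109  0.0018 0.3056] [-0.6 -0.6 -0.6]
342 [264 264] [295 282]
```

View pics/w5.png

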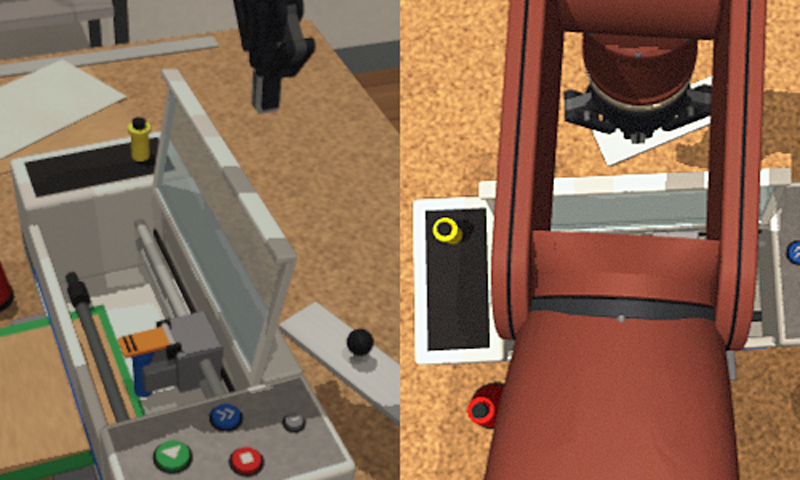

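Side view: the lever lies level, the cover still stands open; fingertip at side px ≈ (356,127). Checking the fingertip offset.

Run:
```python
from h import *;from bench import cams,arm
S=cams.get_image("side");t=np.array(arm.sense()["tcp_pos"])
p,v=rays(S,[(355.6,127.5),(350,127.5)])
for q in v:
    k=((t-p)@ey)/(q@ey);print(loc(p+k*q))
```

```text
[0.1085 0.0007 0.3267]
[0.1    0.0007 0.3284]
```

Fingertip confirmed 21 mm above TCP. Down behind the cover and push it over along its arc.

Emit:
carry_out(motion=[[1,0,0,21,0],[1,0,0,21,0],[1,0,0,21,0],[1,11.5,0,0,0],[1,11.5,0,0,0],[1,11.5,0,0,0],[1,11.5,0,0,0],[1,10,0,0.5,0],[1,10,0,0.5,0],[1,11.5,0,2.7,0],[1,11.5,0,2.8,0],[1,10.7,0,5,0],[1,10.7,0,5,0],[1,9.5,0,7,0],[1,9.5,0,7,0],[1,7.9,0,8.8,0],[1,7.9,0,8.8,0],[1,0,0,0,0]])

```text
t: 9.75
tcp_pos: [0.4808, 0.0405, 0.1957]
tool_rot: [-0.001, -0.028, 1.0, 0.0]
force: [0.1, 0.2, -0.7]
grip_width: -0.003
grip_force: 0.0
```

Run:
```python
from h import *;from bench import cams,arm
print(loc(arm.sense()["tcp_pos"]),np.round(arm.sense()["force"],1))
S=cams.get_image("side")
cv2.imwrite("pics/w6.png",cv2.resize(S["color"][60:400,150:440,::-1],(512,600)))
```

```text
[-0.0407  0.0006  0.1957] [ 0.1  0.2 -0.7]
```

View pics/w6.png

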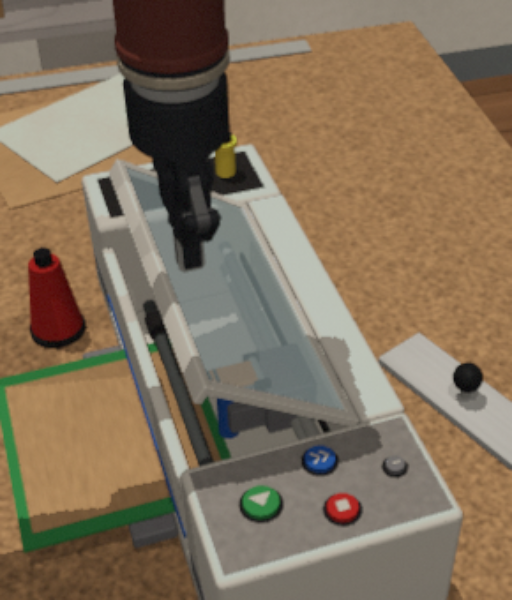

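The cover follows the fingers and is at about 0.5 rad; pushing on to shut.

Emit:
carry_out(motion=[[1,5.5,0,10,0],[1,5.5,0,10,0],[1,4,0,11,0],[1,4,0,11,0],[1,1.5,0,8,0],[1,1.5,0,8,0],[1,0,0,6,0],[1,0,0,2,0],[1,0,0,2,0],[1,0,0,0,0],[1,0,0,0,0]])

```text
t: 10.9
tcp_pos: [0.4611, 0.0393, 0.1297]
tool_rot: [0.0, -0.028, 1.0, -0.0]
force: [-1.0, -0.5, -0.6]
grip_width: 0.001
grip_force: 0.0
```

Emit:
carry_out(motion=[[1,0,0,1.5,0],[1,0,0,0,0],[1,0,0,0,0]])

```text
t: 11.2
tcp_pos: [0.4613, 0.0393, 0.1287]
tool_rot: [0.001, -0.028, 1.0, -0.0]
force: [-1.2, 0.8, 5.7]
grip_width: -0.001
grip_force: 2.8
```

Emit:
carry_out(motion=[[1,0,0,1,0],[1,0,0,0,0],[1,0,0,0,0]])

```text
t: 11.5
tcp_pos: [0.4614, 0.0393, 0.1286]
tool_rot: [0.001, -0.028, 1.0, -0.0]
force: [-4.5, -0.1, 13.1]
grip_width: -0.002
grip_force: 6.2
```

Cover stop felt at 13 N at a tip height of 149 mm: shut. On to the load key.

Emit:
carry_out(motion=[[1,0,0,-10,0],[1,0,0,-35,0],[1,-14.1,-35.9,0,0],[1,-14.1,-35.9,0,0],[1,-14.1,-35.9,0,0],[1,-14.1,-35.9,0,0],[1,-14.1,-35.9,0,0],[1,0,0,0,0],[1,0,0,0,0]])

```text
t: 12.4
tcp_pos: [0.5409, -0.1366, 0.1715]
tool_rot: [-0.0, -0.027, 1.0, 0.0]
force: [0.2, 0.1, -0.3]
grip_width: -0.003
grip_force: 0.0
```

Run:
```python
from h import *;from bench import cams,arm
print(loc(arm.sense()["tcp_pos"]),np.round(arm.sense()["force"],1))
W=cams.get_image("wrist")
for n,lo,hi in(("green",(50,120,40),(80,255,255)),("blue",(100,120,60),(125,255,255)),("red",(0,150,80),(6,255,255))):
    a=blob(W["color"],lo,hi,(0,0,640,480));print(n,a[:3],loc(plane(W,a[0],.1515)[0]))
```

```text
[ 0.0097 -0.1795  0.1715] [ 0.2  0.1 -0.3]
green (array([267.75192261, 164.00386047]), (55.22092056274414, 57.26447677612305), np.int32(2094)) [-0.0448 -0.2041  0.1515]
blue (array([317.38409424, 265.92562866]), (34.64103317260742, 45.81370544433594), np.int32(1070)) [ 0.0087 -0.1796  0.1515]
red (array([226.17211914, 270.17053223]), (42.049285888671875, 43.945125579833984), np.int32(1150)) [ 0.011  -0.2285  0.1515]
```

Emit:
carry_out(motion=[[1,0,0,20,0],[1,0,0,15,0],[1,0,0,4,0],[1,0,0,2,0],[1,0,0,2,0],[1,0,0,2,0],[1,0,0,0,0],[1,0,0,0,0]])

```text
t: 13.25
tcp_pos: [0.5401, -0.1346, 0.1312]
tool_rot: [-0.001, -0.028, 1.0, 0.001]
force: [-15.8, 7.8, 28.5]
grip_width: 0.003
grip_force: 14.2
```

Key at its hard stop (28 N, tip at ~152 mm = housing 150 + 2). Lift, move over the start key and check.

Emit:
carry_out(motion=[[1,0,0,-8,0],[1,0,0,-12,0],[1,0,0,-25,0],[1,0,0,0,0],[1,18,-8,0,0],[1,18,-8,0,0],[1,18,-8,0,0],[1,0,0,0,0],[1,0,0,0,0]])

```text
t: 14.15
tcp_pos: [0.4886, -0.1629, 0.1717]
tool_rot: [0.0, -0.027, 1.0, 0.0]
force: [0.4, 0.1, -0.6]
grip_width: -0.001
grip_force: 0.0
```

Run:
```python
from h import *;from bench import cams,arm
print(loc(arm.sense()["tcp_pos"]),np.round(arm.sense()["force"],1))
W=cams.get_image("wrist")
for n,lo,hi in(("green",(50,120,40),(80,255,255)),("blue",(100,120,60),(125,255,255)),("red",(0,150,80),(6,255,255))):
    a=blob(W["color"],lo,hi,(0,0,640,480));print(n,a[0],a[2],loc(plane(W,a[0],.154)[0]))
```

```text
[-0.0439 -0.2029  0.1717] [ 0.4  0.1 -0.6]
green [460.50646973  71.97697449] 3227 [-0.1399 -0.1375  0.154 ]
blue [503.85095215 159.53909302] 503 [-0.1007 -0.1123  0.154 ]Traceback (most recent call last):
  File "<stdin>", line 5, in <module>
  File "h.py", line 18, in blob
    n,l,s,c=cv2.connectedComponentsWithStats(m);i=1+np.argmax(s[1:,4])
                                                    ~~~~~~~~~^^^^^^^^^
    return _wrapfunc(a, 'argmax', axis=axis, out=out, **kwds)
    return bound(*args, **kwds)
ValueError: attempt to get argmax of an empty sequence
```

Those blobs are the green mat and other things; the keys are hidden by the gripper now, but the pose is within 1 mm of the start key. Pressing it.

Emit:
carry_out(motion=[[1,0,0,20,0],[1,0,0,15,0],[1,0,0,4,0],[1,0,0,2,0],[1,0,0,2,0],[1,0,0,1,0],[1,0,0,0,0],[1,0,0,0,0]])

```text
t: 15.0
tcp_pos: [0.4884, -0.1623, 0.1312]
tool_rot: [-0.001, -0.028, 1.0, 0.0]
force: [-13.1, 6.4, 25.8]
grip_width: -0.003
grip_force: 12.6
```

Emit:
carry_out(motion=[[1,0,0,-8,0],[1,0,0,-15,0],[1,0,0,-35,0],[1,0,0,-40,0],[1,0,0,-40,0],[1,35,0,0,0],[1,35,0,0,0],[1,0,0,0,0],[1,0,0,0,0]])

```text
t: 15.9
tcp_pos: [0.4188, -0.167, 0.2666]
tool_rot: [0.001, -0.027, 1.0, -0.0]
force: [1.3, -0.0, 0.0]
grip_width: 0.001
grip_force: 0.0
```

Run:
```python
from h import *;from bench import cams,arm
print(loc(arm.sense()["tcp_pos"]),np.round(arm.sense()["force"],1))
S=cams.get_image("side")["color"];S0=cv2.imread("pics/side0.png")[:,:,::-1].copy()
for n,lo,hi,b in(("yellow",(22,120,80),(35,255,255),(260,120,300,170)),("cone",(0,150,40),(8,255,255),(150,190,210,260)),("knob",(0,0,0),(179,255,50),(400,258,430,290)),("blue",(100,120,60),(125,255,255),(320,308,345,332)),("green",(50,120,40),(80,255,255),(282,330,315,358)),("orange",(5,60,60),(17,255,255),(260,255,300,285))):
    for i in(S0,S):
        try:a=blob(i,lo,hi,b);print(n,a[0].round(1),a[2])
        except Exception as e:print(n,"none")
j=np.abs(S[400:475,185:245].astype(int)-S0[400:475,185:245]).mean();print("jar diff",j)
```

```text
[-0.1138 -0.2032  0.2666] [ 1.3 -0.   0. ]
yellow [276.8 146.5] 242
yellow [276.7 146.5] 244
cone [179.  231.2] 1036
cone [179.  231.3] 1056
knob [414.5 273.5] 208
knob [414.6 273.5] 202
blue [330.6 319.8] 165
blue [330.6 319.9] 170
green [297.3 344.6] 249
green [297.5 344.6] 250
orange [283.3 266. ] 304
orange none
jar diff 22.594
```

```bash
python3 -c "
from bench import arm
print(arm.sign_off())"
```

```text
the job is handed in; nothing more can be done
None
```

I pressed the lever down, shut the cover, pressed the load key and then the start key, each to a firm stop by force reading, and handed the job in at about 16 s; the verdict was not shown, the jar was not confirmed unmoved, and the spare holder, cone and weight had not shifted in the side camera.

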